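# Check the carved pocket with the sprung depth pointer

### The arm

A 6-joint arm with a two-finger parallel gripper is mounted at the origin on the work surface. World frame = base frame: x ahead of the robot, y to its left, z up, the work surface at z = 0. Lengths are in mm, angles in rad, forces in N, time in s.
With the tool pointing down it reaches from about 275 to 825 mm from the base axis. Payload 4.9 kg.
Tool frame: the origin (TCP) lies at the very end of the fingers, on their centre line; the grasp point (between the pads) lies 19 mm behind it; z points along the fingers, y is the line along which they close (so a half turn about z gives the same grasp; the last joint's range is limited). The gripper opens to 85 mm and grips with 20 to 120 N. Pads are 22 mm wide; open, the fingers measure 114 mm over their backs; the gripper's body (76 mm by 85 mm) begins 54 mm behind the grasp point. The pads swing forward as they close: fully open they stand 13 mm farther back than shut.
Start: joints at [1.031, 0.326, -0.193, 1.052, 0, 1.437], TCP at [217.111, 505.353, 231.281] pointing down, gripper open.
Joint ranges: [-2.65, 2.65], [-0.97, 1.79], [-1.3, 1.35], [-1.93, 2.1], [-1.47, 1.37], [-3.14, 3.14]. Speed limits (rad/s): [2.57, 2.57, 3.14, 3.14, 3.14, 3.14].

### API

Orientations are given as [roll, pitch, yaw] about the fixed x, y, z axes, in that order (R = Rz(yaw) Ry(pitch) Rx(roll)).
In Python, from bench import bot, solve_ik, imaging gives the robot as it stands. Calls block until the motion is done:
- bot.move_ptp(position, orientation): joint-space move of the TCP to a pose.
- bot.movel(position, rot=None, max_speed=150, threshold=None): straight line of the TCP; rot=None keeps the orientation; max_speed is the mean speed in mm/s. With threshold (N) it stops when the force on the tool has changed by that much, and returns True; else False.
- bot.move_j(angles): joint-space move.
- bot.grip(opening, effort=None): opening from 0.0 (shut) to 1.0 (fully open); effort is the grip in N (None keeps the last); returns when the fingers have stopped.
- bot.dwell(seconds).
- solve_ik(position, orientation): joint angles nearest the present ones, or None.
- bot.get_state(): the state.
- imaging.capture(name): name is "scene" or "top" or "wrist"; returns the picture (384x512x3 uint8, blue, green, red); there is no depth.
- imaging.camera_model(name): a dict with "K" (3x3 intrinsics, pixels), "k1" (the pictures are not rectified: a ray, as slopes to the right and down, at radius r is drawn at 1 + k1 r^2 times it, then the intrinsics apply), "position" and "rotation" of the camera in the world. Camera axes: x right, y up, looking along -z (the intrinsics and any distortion apply to the point x, -y, -z); pixel columns grow to the right and rows downward; lengths in mm; the calibration is good to about 2 mm. A picture is of the moment at which its call begins: read the wrist's pose just before it. camera_model takes no time and is no camera call; for the wrist camera it gives the pose at the moment of the call.
A pose or a line that the arm cannot do raises bot.IKError and nothing moves.
- bot.sign_off(): hands the job in; it is judged then, once.
The state is a dict: "t": time; "qpos": joint angles; "joint_velocities": joint speeds; "effort": joint torques, N m; "tcp_pos": TCP position; "orientation": TCP orientation; "contact_force": force on the tool from outside, world axes, zero at the start; "wrist_torque": the same for the moment, N m; "opening": opening from 0.0 (shut) to 1.0 (fully open); "gripper_force": force on a finger pad.
Only numpy, scipy, OpenCV 4.12 (cv2) and the standard library are available. Lean on these libraries where they do the work, as an engineer would, in place of code of your own. Each camera call takes 0.05 s, during which the arm holds its last target. There are 200 camera calls.

### The job

Take the pale panel from the rack, stand it on the middle of the small leaning easel's ledge, resting back on the slats with its round pocket facing the pointer, and let go of it. Then take the black grip and draw the sprung pointer out until the red ring is level with the mouth of the brass sleeve, the needle reaching into the pocket without touching the panel, and finish while still holding it there for the carver to check the depth. Leave the dark panel, the mallet, the chisel and the offcut where they are.

Things in the scene. Friction and masses are not known exactly. Their poses are not given: they have to be found in the camera images.
- panel: Loose pale relief panel, 120 wide x 140 high x 30 mm thick, about 0.23 kg, upright in either slot of the rack. Origin: centre of its underside; z up its height, y along its width. Its front (dark border, one round pocket 50 mm across, 20 mm deep, 70 mm up) looks along -x. The top 55 mm stay free on both faces, in the rack and on the easel: grip it there across the 30 mm.
- pocket (a point): Centre of the mouth of the panel's round pocket, on the front face, 15 mm before and 70 mm above the panel's origin; axes as the panel's.
- rack: Fixed brown wooden rack, base 185 x 140 x 12 mm, with two slots for panels 100 mm apart (at x = -50 and +50 mm). Origin: centre of its underside. The slots run along y, 32.6 mm wide between walls that reach 42 mm above the bench; panels stand on its base, 12 mm above the bench, fronts to -x.
- stand: Fixed pointing stand: brown board 400 x 160 x 18 mm; origin centre of its underside, x the way the pointer comes out. At its -x end a column carries the square brass sleeve (120 long, 22 mm, sight slot on top, axis along x, 135 mm above the bench); at its +x end the pale easel leans 0.25 rad away from the pointer (top to +x). A seated panel's x lies over the stand's x, leaning so.
- seat (a point): Where the centre of the panel's underside goes: middle of the easel's ledge, about 64 mm above the bench; axes as the stand's. The ledge slopes square to the two back slats; it is 120 mm wide and 35 mm deep between its lip (8 mm high) and the slats, so the panel has 1 to 3 mm play before and behind. The slats reach 85 mm up the panel's back.
- mouth (a point): Centre of the sleeve's open end, on the pointer's axis; axes as the stand's. The edge of the sleeve's dark collar lies here.
- draw (a joint): How far the pointer is drawn out of the sleeve, m: 0 fully in (at the start), 0.095 at its end stop. An inner spring pulls it back in: 3.6 N at 0 and 80 N/m more (about 9 N at the mark), plus 0.4 N friction. It springs back when let go.
- pointer: The sprung pointer: steel rod 10 mm thick, on it the black round grip, 20 mm thick and 34 mm long along x with a 32 mm flange, 5 mm thick, at its far end to catch the fingers, then a steel needle, 6 mm thick, 75 mm long. Origin: on the axis, middle of the grip's 34 mm, 36 mm from the mouth when the pointer is in; axes as the stand's, x along the draw.
- needle_tip (a point): The needle's point, 97 mm from the pointer's origin. With the pointer in it stands about 55 mm short of a seated panel's face; with the ring at the mouth about 2 to 16 mm inside the pocket.
- ring: Red marker ring, 5 mm wide, 13 mm across, fixed on the steel rod; it travels with the pointer. At the start it lies inside the sleeve, seen through the slot on top, 57 to 71 mm behind the mouth: that is the length to draw. Origin: its centre; axes as the stand's.
- dark_panel: Loose dark walnut panel without a pocket, 120 wide x 120 high x 30 mm, in the rack's other slot. Stays there. Origin: centre of its underside.
- mallet: Loose wooden mallet lying on the bench, head 75 x 130 x 62 mm, handle 200 mm. Leave alone. Origin: on the bench under the handle's axis, 72 mm before the head; x along the handle to the head.
- chisel: Loose chisel lying on the bench, 230 mm long along x, wooden handle 24 mm thick. Leave alone. Origin: under the joint of handle and blade.
- offcut: Loose pale offcut, 100 x 35 x 18 mm, lying on the bench. Leave alone. Origin: centre of its underside.
Mind the look-alikes: they are no part of the job. Leave any green or purple look-alike of the panel alone.

How it is judged:
By the outcome, as a careful person would: the job done as asked, in the order asked, and still so for the second after the job is handed in, while the arm keeps its last pose, push and grip.
It also fails if it takes over 54 s, if anything falls off the work surface, if the arm or the gripper's body presses on something with over 40 N, if the wrist force passes 120 N, or if a joint passes its speed limit or range.

## Working session

There is one attempt and no reset: what is moved stays moved. The work goes in short steps, each a Python script; the robot and the scene stay as the last script left them, time stands still between calls to the robot, and variables do not carry over. Pictures are saved under pics/ and viewed, at most 10 in all, crops included, and the job is handed in when it is done.

```bash
ls; mkdir -p pics; python3 - <<'E'
from bench import bot, imaging
import cv2, numpy as np
for n in ("scene","top"):
    im=imaging.capture(n); cv2.imwrite(f"pics/{n}0.png",cv2.resize(im,None,fx=1.5,fy=1.5,interpolation=cv2.INTER_CUBIC)); cv2.imwrite(f"raw_{n}0.png",im)
    m=imaging.camera_model(n); print(n,m)
print(bot.get_state())
E
```

```text
pics
scene {'K': array([[392.18232142,   0.        , 254.77995891],
       [  0.        , 392.18232142, 185.51650135],
       [  0.        ,   0.        ,   1.        ]]), 'k1': -0.04028122048578567, 'position': array([1229.48228391,  442.50167997,  952.6517726 ]), 'rotation': array([ 0.74115114, -0.00752559,  2.04048202])}
top {'K': array([[404.19463563,   0.        , 256.30586717],
       [  0.        , 404.19463563, 188.1732061 ],
       [  0.        ,   0.        ,   1.        ]]), 'k1': 0.016834642484872854, 'position': array([ 454.66261039,   91.68431963, 1061.67729406]), 'rotation': array([ 0.07671019, -0.00280319, -1.54172364])}
{'t': 0.1, 'qpos': array([ 1.03081929e+00,  3.26883003e-01, -1.93448102e-01,  1.05202088e+00,
       -1.47831767e-05,  1.43662881e+00]), 'joint_velocities': array([ 0.00047998, -0.00186692,  0.00224328,  0.0012904 , -0.0014832 ,
       -0.00194023]), 'effort': array([ 1.88492457e-03, -4.44237971e+01,  2.63039500e+01,  7.85754353e-03,
       -9.80404775e-05,  1.15515465e-05]), 'tcp_pos': array([216.83144141, 504.89798713, 230.58652096]), 'orientation': array([-3.14004899e+00, -1.93443392e-04,  2.73578300e+00]), 'contact_force': array([-0.64582971, -0.12447342, -0.26448634]), 'wrist_torque': array([-0.00663572, -0.04206861, -0.00976808]), 'gripper_force': 0.0, 'opening': 1.004756704231981}
```

View pics/scene0.png

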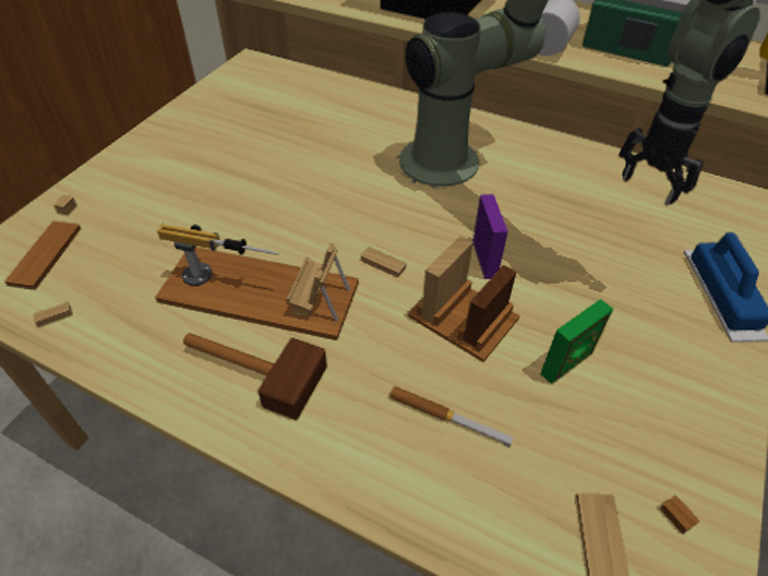

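View pics/top0.png

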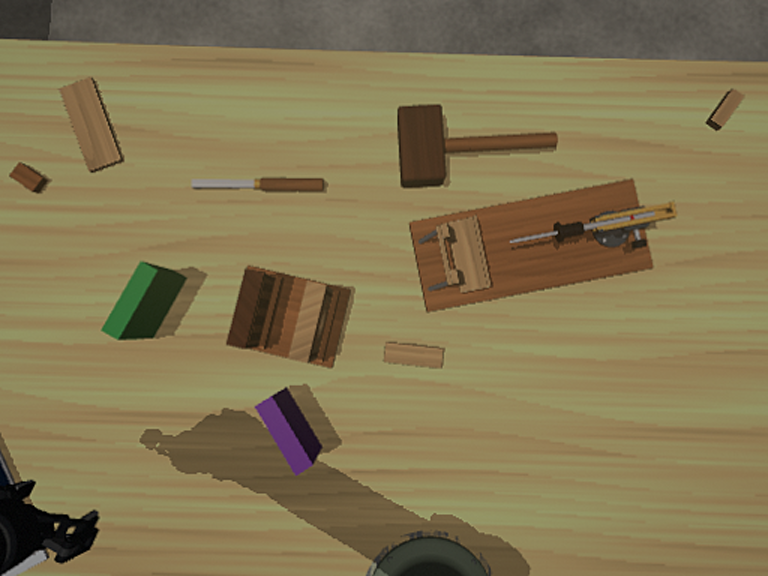

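The scene and top views show these candidates for the pale panel:
- Pale panel in the rack's slot nearer the stand: scene (450,275), top (308,320).
- Dark walnut panel in the other slot: scene (492,305).
- Purple look-alike, loose: scene (490,235).
- Green look-alike, loose: scene (577,340).
- Loose planks: scene (600,535) and (383,262).

I choose the pale one in the rack. The stand's x runs to the left in the top picture, with the needle at (512,242) and the ring in the slot near (632,217).

```bash
cat > h.py <<'E'
import numpy as np, cv2
from scipy.spatial.transform import Rotation as Ro
def rot(m): return Ro.from_euler('xyz',m['rotation']).as_matrix()
def ray(m,uv):
    K=m['K']; d=np.array([(uv[0]-K[0,2])/K[0,0],(uv[1]-K[1,2])/K[1,1]]); s=d.copy()
    for _ in range(20): s=d/(1+m['k1']*(s@s))
    v=rot(m)@np.array([s[0],-s[1],-1]); return np.array(m['position']),v/np.linalg.norm(v)
def onz(m,uv,z):
    p,v=ray(m,uv); return p+v*(z-p[2])/v[2]
def proj(m,P):
    q=rot(m).T@(np.array(P,float)-m['position']); s=np.array([q[0],-q[1]])/-q[2]
    s=s*(1+m['k1']*(s@s)); K=m['K']; return np.array([K[0,0]*s[0]+K[0,2],K[1,1]*s[1]+K[1,2]])
def tri(rs):
    A=sum(np.eye(3)-np.outer(v,v) for p,v in rs); b=sum((np.eye(3)-np.outer(v,v))@p for p,v in rs)
    return np.linalg.solve(A,b)
E
python3 - <<'E'
from h import *
from bench import imaging,bot
np.set_printoptions(precision=1,suppress=True)
m=imaging.camera_model("top"); s=imaging.camera_model("scene")
c=np.array([onz(m,np.array(p)/1.5,18) for p in [(410,222),(633,180),(653,268),(427,311)]])
print(c, np.linalg.norm(np.diff(c,axis=0),axis=1)); C=c.mean(0);print(C)
x=c[0]+c[3]-c[1]-c[2]; print("stand yaw",np.arctan2(x[1],x[0]))
print([proj(s,p)*1.5 for p in c])
c=np.array([onz(m,np.array(p)/1.5,152) for p in [(308,277),(327,284),(306,360),(289,353)]]);print("panel",c,c.mean(0),np.linalg.norm(np.diff(c,axis=0),axis=1))
print([proj(s,p)*1.5 for p in c])
w=imaging.camera_model("wrist");st=bot.get_state()
R=Ro.from_euler('xyz',st['orientation']).as_matrix()
print("wrist cam in tcp",R.T@(w['position']-st['tcp_pos']),R.T@rot(w),w['K'])
E
```

```text
[[ 641.3   49.7   18. ]
 [ 726.6 -337.3   18. ]
 [ 573.2 -371.5   18. ]
 [ 487.5   16.5   18. ]] [396.3 157.2 397.4]
[ 607.1 -160.7   18. ]
stand yaw 1.7878394638952149
[array([336.1, 335.2]), array([156.1, 296.1]), array([190.4, 245.4]), array([358.4, 278.5])]
panel [[529.2 206.4 152. ]
 [519.5 177.5 152. ]
 [405.2 204.6 152. ]
 [414.8 230.3 152. ]] [467.2 204.7 152. ] [ 30.5 117.5  27.4]
[array([436.6, 279.1]), array([424.4, 270.5]), array([460.6, 237.6]), array([471. , 244.8])]
wrist cam in tcp [  73.     0.9 -142.6] [[ 0.   1.   0.3]
 [ 1.  -0.   0. ]
 [ 0.   0.3 -1. ]] [[277.5   0.  253.3]
 [  0.  277.5 188. ]
 [  0.    0.    1. ]]
```

```bash
cat >> h.py <<'E'
def rpy(z,x):
    z=np.array(z,float);z/=np.linalg.norm(z);x=np.array(x,float);x-=z*(x@z);x/=np.linalg.norm(x)
    return Ro.from_matrix(np.c_[x,np.cross(z,x),z]).as_euler('xyz')
E
python3 - <<'E'
from h import *
from bench import imaging,bot,solve_ik
import pickle
np.set_printoptions(precision=3,suppress=True)
o1=rpy((0,.48,-.88),(0,-1,0)); 
u=np.array([np.cos(1.788),np.sin(1.788),0])
M=onz(imaging.camera_model("top"),np.array((597,220))/1.5,135); print("mouth~",M)
o2=rpy((0,0,-1),-u); p2=M+u*95; p2[2]=290
o3=rpy((0,0,-1),u)
print(solve_ik([467,100,250],o1),solve_ik(p2,o2),solve_ik(p2,o3))
bot.move_ptp([467,100,250],o1); 
w=imaging.camera_model("wrist"); im=imaging.capture("wrist"); cv2.imwrite("raw_w1.png",im); pickle.dump(w,open("w1.pkl","wb"))
cv2.imwrite("pics/w1.png",cv2.resize(im,None,fx=1.5,fy=1.5,interpolation=cv2.INTER_CUBIC))
print(bot.get_state()['t'])
E
```

```text
mouth~ [ 631.861 -233.895  135.   ]
[-0.254  0.222 -0.388  1.098  0.482 -1.859] [-0.344  0.448  0.139  1.262  0.    -2.132] [-0.344  0.448  0.139  1.262  0.     1.009]
2.925
```

View pics/w1.png

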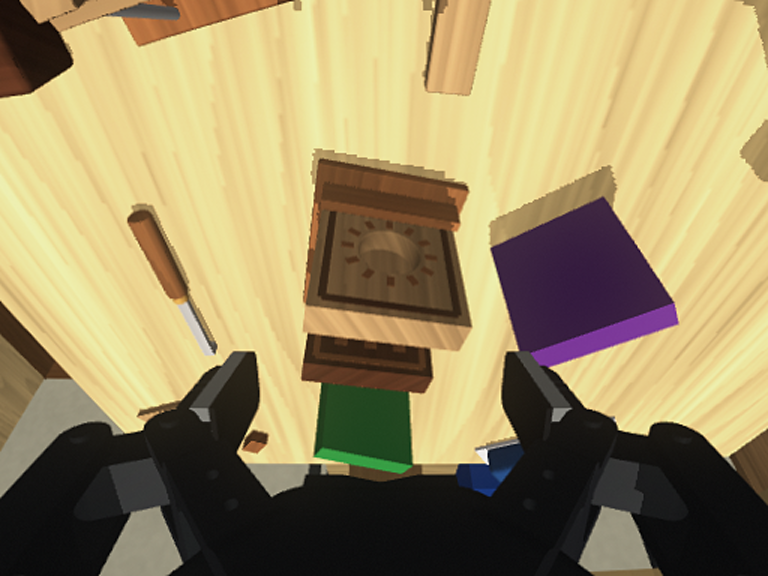

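The wrist view confirms the choice: the pale panel in the rack, pocket mouth at (390,252), front facing world −y. Its top edges are at (304,332), (306,305), (472,326) and (461,349), with the dark walnut panel behind it. Next I look closely at the stand.

```bash
python3 - <<'E'
from h import *
from bench import imaging,bot,solve_ik
import pickle
np.set_printoptions(precision=1,suppress=True)
w=pickle.load(open("w1.pkl","rb"))
c=np.array([onz(w,np.array(p)/1.5,152) for p in [(304,332),(306,305),(472,326),(461,349)]]);print("panel",c,c.mean(0),np.linalg.norm(np.diff(c,axis=0),axis=1))
u=np.array([np.cos(1.788),np.sin(1.788),0])
M=np.array([631.9,-233.9,135]);p2=M+u*75; p2[2]=270
bot.move_ptp(p2,rpy((0,0,-1),-u))
w=imaging.camera_model("wrist"); im=imaging.capture("wrist"); cv2.imwrite("raw_w2.png",im); pickle.dump(w,open("w2.pkl","wb"))
cv2.imwrite("pics/w2.png",cv2.resize(im[60:330,100:400],None,fx=2.2,fy=2.2,interpolation=cv2.INTER_CUBIC))
print(bot.get_state()['t'])
E
```

```text
panel [[521.6 210.7 152. ]
 [516.4 181.2 152. ]
 [399.8 203.7 152. ]
 [403.9 231.6 152. ]] [460.4 206.8 152. ] [ 30.  118.7  28.2]
4.1
```

View pics/w2.png

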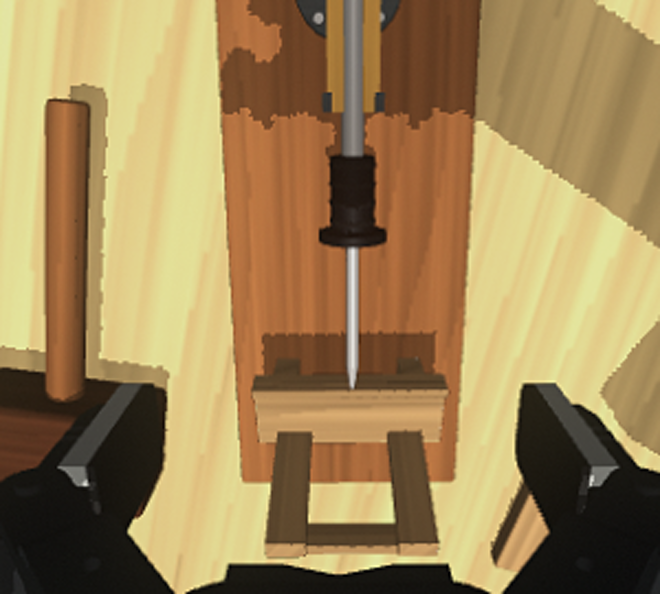

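```bash
python3 - <<'E'
from h import *
import pickle
np.set_printoptions(precision=1,suppress=True)
w=pickle.load(open("w2.pkl","rb"))
g=lambda c,z: onz(w,np.array(c)/2.2+(100,60),z)
corner=[g((243,482),18),g((456,482),18)]; e=corner[0]-corner[1]; print("corners",corner,np.linalg.norm(e))
L=[g((217,0),18),g((243,482),18)];R=[g((480,0),18),g((456,482),18)]
for a,b in (L,R): d=b-a; print("edge yaw",np.arctan2(d[1],d[0]))
yaw=np.mean([np.arctan2(*(b-a)[[1,0]]) for a,b in (L,R)])
tip=g((352,387),135); rod=g((352,120),135); d=tip-rod; print("tip",tip,"rod yaw",np.arctan2(d[1],d[0]))
yaw=np.arctan2(d[1],d[0]) if 1 else yaw
u=np.array([np.cos(yaw),np.sin(yaw),0]);v=np.array([-u[1],u[0],0])
def rel(n,p): print(n,p,"x",(p-tip)@u+133,"y",(p-tip)@v)
rel("flange far",g((352,246),135)); rel("flange L",g((319,237),135)); rel("flange R",g((386,237),135))
rel("grip near",g((352,156),135))
rel("collar L",g((325,112),135));rel("collar R",g((382,112),135)); rel("collar top",g((352,112),146))
rel("slat/ledge L",g((292,432),59.7));rel("slat/ledge R",g((408,432),59.7))
rel("lip top in L",g((254,389),76));rel("lip top in R",g((446,389),76))
rel("ledge end L",g((258,442),58));rel("ledge end R",g((442,442),58))
rel("board cL",corner[0]);rel("board cR",corner[1])
# ring from top view
t=__import__("bench").imaging.camera_model("top"); im=cv2.imread("raw_top0.png").astype(int)
mk=(im[...,2]>90)&(im[...,2]>2.2*im[...,1])&(im[...,2]>2.2*im[...,0]); ys,xs=np.nonzero(mk); print(list(zip(xs,ys)))
sel=(xs>400)&(xs<445)&(ys>130)&(ys<160)
if sel.any(): rel("ring",onz(t,(xs[sel].mean(),ys[sel].mean()),141))
rel("tip top",onz(t,np.array((511,242))/1.5,135))
E
```

```text
corners [array([639.8,  53.3,  18. ]), array([483.5,  18.9,  18. ])] 160.03270613596501
edge yaw 1.7924875029130405
edge yaw 1.7991924469108926
tip [593.  -96.8 135. ] rod yaw 1.7951973197353157
flange far [ 609.1 -167.2  135. ] x 60.85177600918945 y -0.017429775788225542
flange L [ 625.  -168.1  135. ] x 56.471411245378235 y -15.308090363869423
flange R [ 594.6 -174.8  135. ] x 56.67633114069962 y 15.744712724830885
grip near [ 618.3 -207.4  135. ] x 19.573754736014862 y -0.007884132592782768
collar L [ 634.1 -223.5  135. ] x 0.4051051797025025 y -11.852934799586135
collar R [ 609.6 -228.9  135. ] x 0.5534613314828221 y 13.179730206889536
collar top [ 622.8 -226.1  146. ] x 0.32215280363502075 y -0.25779505677708847
slat/ledge L [614.  -21.1  59.7] x 202.18871095968586 y -37.28031533023205
slat/ledge R [540.2 -37.4  59.7] x 202.7632095788782 y 38.29999111183447
lip top in L [642.9 -54.6  76. ] x 163.07514068673413 y -58.08050703675152
lip top in R [529.1 -79.7  76. ] x 163.93426432493834 y 58.51637190092573
ledge end L [634.3  -7.9  58. ] x 210.5489108679599 y -60.06262780898767
ledge end R [515.9 -34.   58. ] x 211.4778031885313 y 61.19168688885304
board cL [639.8  53.3  18. ] x 268.9419526002361 y -79.01386682290828
board cR [483.5  18.9  18. ] x 270.2007902094028 y 81.01388814814005
[(np.int64(420), np.int64(144)), (np.int64(421), np.int64(144)), (np.int64(421), np.int64(145)), (np.int64(422), np.int64(145))]
ring [ 637.2 -284.5  141. ] x -59.74101229965805 y -1.3705282428032333
tip top [ 593.8 -101.9  135. ] x 127.91146330408206 y 0.3366298506806702
```

The stand view shows the collar edge at crop (352,112), the needle tip at (352,387), the slat feet at row 432, and the ledge centred on the axis. These give a seat about 185 mm past the mouth, a ring about 60 mm behind the mouth, and a stand yaw of 1.795. Now I hover over the panel.

```bash
cat >> h.py <<'E'
YAW=1.795
u=np.array([np.cos(YAW),np.sin(YAW),0]); v=np.array([-u[1],u[0],0]); Z=np.array([0,0,1.])
TIP=np.array([593.,-96.8,135]); M=TIP-133*u
S=M+185.5*u+0.5*v; S[2]=64
n=np.sin(.25)*u+np.cos(.25)*Z; a=np.cos(.25)*u-np.sin(.25)*Z
E
python3 - <<'E'
from h import *
from bench import imaging,bot,solve_ik
import pickle
np.set_printoptions(precision=2,suppress=True)
print("seat",S,"mouth",M)
for s in (1,-1):
    py=np.array([np.cos(-.2),np.sin(-.2),0])*s
    print(s,solve_ik([464,206,112],rpy(-Z,py)),solve_ik(S+100*n,rpy(-n,-v*s)),solve_ik(S+180*n,rpy(-n,-v*s)))
py=np.array([np.cos(-.2),np.sin(-.2),0])
q=solve_ik([464,206,290],rpy(-Z,-py)); s=1 if q is None else -1
bot.move_ptp([464,206,290],rpy(-Z,s*py))
w=imaging.camera_model("wrist"); im=imaging.capture("wrist"); cv2.imwrite("raw_w3.png",im); pickle.dump(w,open("w3.pkl","wb"))
cv2.imwrite("pics/w3.png",cv2.resize(im[60:330,100:400],None,fx=2.2,fy=2.2,interpolation=cv2.INTER_CUBIC))
print(s,bot.get_state()['t'])
E
```

```text
seat [580.84 -45.73  64.  ] mouth [ 622.57 -226.47  135.  ]
1 [ 0.27  0.37 -0.47  0.73  0.   -2.67] [-0.04  0.4  -0.3   0.8  -0.24  2.87] [-0.    0.33 -0.19  0.99 -0.24  2.91]
-1 [ 0.27  0.37 -0.47  0.73  0.    0.47] [-0.04  0.4  -0.3   0.8  -0.24 -0.27] [-0.    0.33 -0.19  0.99 -0.24 -0.24]
-1 6.3917
```

View pics/w3.png

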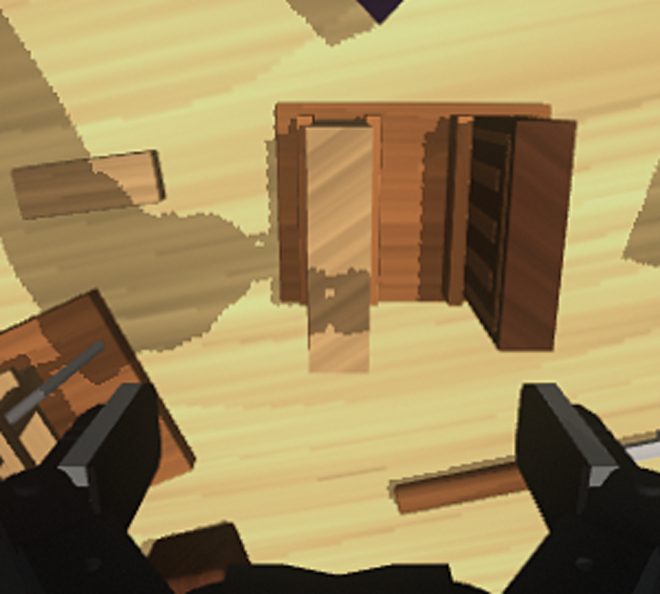

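The pale panel's top is at crop (306,125), (373,125), (369,373), (310,373), centred between the fingers. Now grasp and lift.

```bash
python3 - <<'E'
from h import *
from bench import imaging,bot
import pickle
np.set_printoptions(precision=2,suppress=True)
w=pickle.load(open("w3.pkl","rb"))
c=np.array([onz(w,np.array(p)/2.2+(100,60),152) for p in [(306,125),(373,125),(369.5,373),(309.5,373)]])
C=c.mean(0); d=c[3]+c[2]-c[0]-c[1]; ang=np.arctan2(d[1],d[0]); print(C,ang,np.linalg.norm(np.diff(c,axis=0),axis=1))
py=np.array([np.cos(ang),np.sin(ang),0]); o=rpy(-Z,-py)
bot.grip(0.8)
P=C.copy(); P[2]=113
bot.move_ptp(P+[0,0,100],o)
print(bot.movel(P,max_speed=120,threshold=15))
bot.grip(0.0,60); s=bot.get_state(); print(s['opening'],s['gripper_force'],s['tcp_pos'],s['contact_force'])
bot.movel(P+[0,0,70],max_speed=120); s=bot.get_state(); print(s['opening'],s['gripper_force'],s['tcp_pos'],s['contact_force'],s['t'])
im=imaging.capture("wrist"); cv2.imwrite("raw_w4.png",im); pickle.dump((imaging.camera_model("wrist"),C,ang),open("w4.pkl","wb"))
cv2.imwrite("raw_top1.png",imaging.capture("top")); cv2.imwrite("raw_scene1.png",imaging.capture("scene"))
cv2.imwrite("pics/w4.png",cv2.resize(im,None,fx=1.5,fy=1.5,interpolation=cv2.INTER_CUBIC))
E
```

```text
[461.84 208.37 152.  ] -0.19903480189658507 [ 29.95 120.8   30.12]
False
0.3483501200266481 59.74546407912932 [462.33 208.11 113.65] [-0.56 -1.64  5.04]
0.3468133884351181 59.11042068019684 [461.2  208.28 182.18] [-0.1  -0.61 -1.83] 9.2667
```

View pics/w4.png

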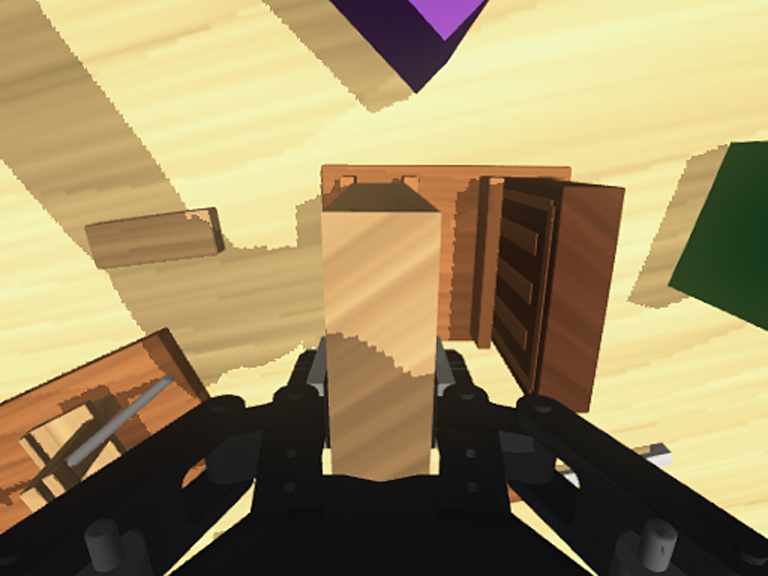

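The panel is held and lifted, with its near top edge at (322,211)–(441,211); the dark panel stayed in its slot. Next I carry it over the easel and set it down.

```bash
python3 - <<'E'
from h import *
from bench import imaging,bot
import pickle
np.set_printoptions(precision=2,suppress=True)
w,C,ang=pickle.load(open("w4.pkl","rb"))
tcp=np.array([461.2,208.28,182.18]); tx=-np.array([np.cos(ang),np.sin(ang),0])
e=[(onz(w,np.array(p)/1.5,220.5)-tcp)@tx for p in [(322,211),(441,211)]]; print("edge",e)
off=np.mean(e)-60; print("off",off); off=np.clip(off,-3,3)
H=101.6; o=rpy(-n,v); G=lambda h,b=0: S-off*v+(H+h)*n+b*a
bot.movel(tcp+[0,0,85],max_speed=200)
bot.move_ptp(G(110),o)
bot.movel(G(25),max_speed=150)
s0=bot.get_state(); print(s0['tcp_pos']-G(25),s0['contact_force'],s0['t'])
hit=bot.movel(G(-6),max_speed=25,threshold=5)
s=bot.get_state(); p=s['tcp_pos']; print(hit,"h",(p-G(0))@n,"a",(p-G(0))@a,"v",(p-G(0))@v,s['contact_force'],s['t'])
im=imaging.capture("scene"); cv2.imwrite("raw_scene2.png",im); t=imaging.capture("top")
cv2.imwrite("pics/p2.png",np.hstack([cv2.resize(x,(390,400),interpolation=cv2.INTER_CUBIC) for x in (im[120:250,90:250][:, :],t[90:250,250:470])]))
E
```

```text
edge [np.float64(60.701315715915555), np.float64(60.71177475832243)]
off 0.7065452371189878
[0.19 0.81 0.6 ] [-0.15  0.44 -1.68] 11.6083
True h -0.887168646870232 a 0.027603812915252372 v 0.2719585097671278 [-0.76  0.29  5.17] 12.5583
```

View pics/p2.png

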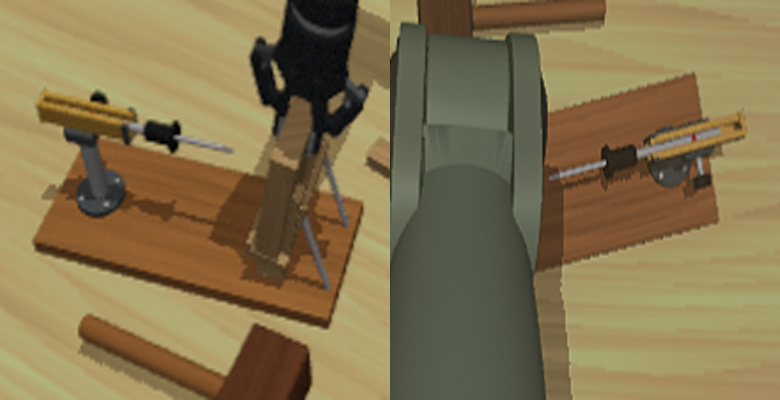

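The panel stands behind the lip: contact came at −0.9 mm, where a hit on the lip would have shown about +8 mm. Its front faces the pointer (left half, panel at (280,200)). I push it back onto the slats, release and check.

```bash
python3 - <<'E'
from h import *
from bench import imaging,bot
np.set_printoptions(precision=2,suppress=True)
p=bot.get_state()['tcp_pos']
hit=bot.movel(p+6*a+.3*n,max_speed=15,threshold=5); s=bot.get_state(); print(hit,(s['tcp_pos']-p)@a,(s['tcp_pos']-p)@n,s['contact_force'],s['t'])
bot.grip(0.75); bot.dwell(.2); p=bot.get_state()['tcp_pos']
bot.movel(p+130*n,max_speed=150); 
o=rpy(-Z,-u); P=M+55*u; P[2]=260
bot.move_ptp(P,o); s=bot.get_state(); print(s['tcp_pos']-P,s['t'])
import pickle
w=imaging.camera_model("wrist"); im=imaging.capture("wrist"); cv2.imwrite("raw_w5.png",im); pickle.dump(w,open("w5.pkl","wb"))
cv2.imwrite("raw_top2.png",imaging.capture("top"));cv2.imwrite("raw_scene3.png",imaging.capture("scene"))
cv2.imwrite("pics/w5.png",cv2.resize(im,None,fx=1.5,fy=1.5,interpolation=cv2.INTER_CUBIC))
E
```

```text
True 0.8868143263047741 0.03859599419988765 [-0.14  0.08  3.35] 12.9083
[-0.09  0.32 -0.22] 16.2833
```

View pics/w5.png

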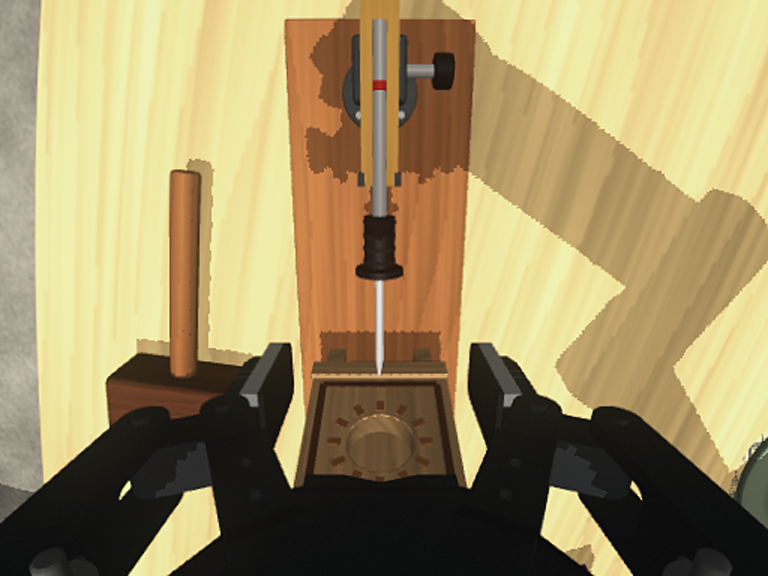

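The panel is seated with its bottom corners at (313,378) and (448,378). The pocket at (380,440) is in line with the needle tip at (380,372). The ring is at (380,85) and the collar edge at row 187. I measure the draw length and take the grip.

```bash
python3 - <<'E'
from h import *
from bench import imaging,bot
import pickle
np.set_printoptions(precision=2,suppress=True)
w=pickle.load(open("w5.pkl","rb")); im=cv2.imread("raw_w5.png").astype(int)
mk=(im[...,2]>90)&(im[...,2]>2.5*im[...,1])&(im[...,2]>2.5*im[...,0]); ys,xs=np.nonzero(mk); k=(ys<80)&(abs(xs-253)<10); print("ring px",xs[k].mean(),ys[k].min(),ys[k].max(),k.sum())
rx=lambda uv,z:((onz(w,uv,z)-M)@u,(onz(w,uv,z)-M)@v)
print("ring",rx((xs[k].mean(),ys[k].mean()),140.5),"edges",rx((253,ys[k].min()-.5),141),rx((253,ys[k].max()+.5),141))
print("mouth collar",rx((240,187/1.5),135),rx((265,187/1.5),146),"flange",rx((253,278/1.5),135),rx((253,265/1.5),151),"grip near",rx((253,216/1.5),145),"tip",rx((253,374/1.5),135))
print("panel bottom",rx((313/1.5,378/1.5),72),rx((448/1.5,378/1.5),72),"dark collar rgb",[im[r,241] .tolist() for r in range(112,128,2)])
o=rpy(-Z,-u); P=M+35*u; P[2]=116
bot.grip(0.7); bot.move_ptp(P+[0,0,60],o)
print(bot.movel(P,max_speed=80,threshold=10)); 
bot.grip(0,60); s=bot.get_state(); print(s['opening'],s['gripper_force'],s['contact_force'],s['tcp_pos']-P)
print(bot.movel(P+52*u,max_speed=40)); s=bot.get_state(); print(s['contact_force'],s['tcp_pos']-P-52*u,s['t'])
w=imaging.camera_model("wrist"); im=imaging.capture("wrist"); cv2.imwrite("raw_w6.png",im); pickle.dump(w,open("w6.pkl","wb"))
cv2.imwrite("raw_top3.png",imaging.capture("top"));cv2.imwrite("raw_scene4.png",imaging.capture("scene"))
cv2.imwrite("pics/w6.png",cv2.resize(im[:200,150:360],None,fx=3,fy=3,interpolation=cv2.INTER_CUBIC))
E
```

```text
ring px 252.5 54 59 48
ring (np.float64(-57.57565343229042), np.float64(-0.14856552585991606)) edges (np.float64(-59.93705774962038), np.float64(0.2887174577456742)) (np.float64(-55.04121534646297), np.float64(0.2880084164658432))
mouth collar (np.float64(1.360272266243357), np.float64(-11.99517526078379)) (np.float64(0.6932782591622431), np.float64(11.14174742146936)) flange (np.float64(60.85789989868728), np.float64(0.2600965116996685)) (np.float64(47.92669158824238), np.float64(0.2814066295281971)) grip near (np.float64(18.30259256504104), np.float64(0.28026430143134995)) tip (np.float64(132.46230101578195), np.float64(0.24408898839057747))
panel bottom (np.float64(171.29821755933227), np.float64(-59.102256750881224)) (np.float64(171.2866390552516), np.float64(61.21078789643406)) dark collar rgb [[66, 140, 190], [66, 135, 184], [59, 58, 58], [58, 60, 61], [57, 60, 62], [56, 58, 59], [60, 85, 126], [64, 112, 180]]
False
0.20944731906671182 58.50296974182129 [0.79 1.1  2.34] [ 0.82 -0.    0.69]
False
[ 4.94 -6.11  0.66] [ 1.5  -2.41  0.73] 19.9
```

View pics/w6.png

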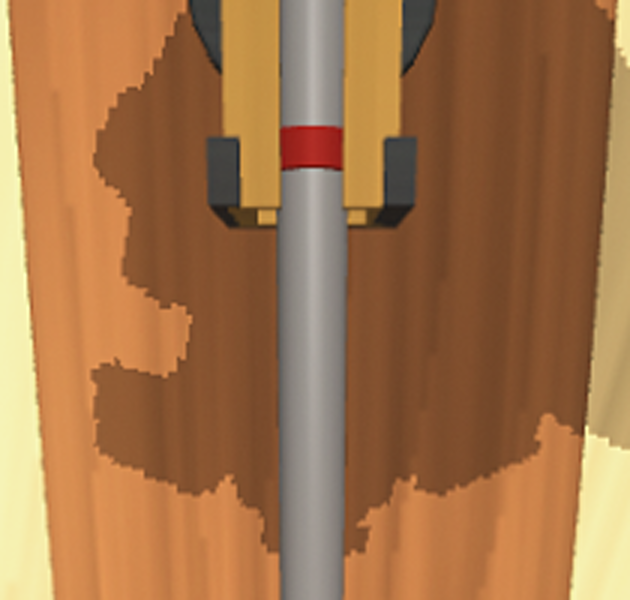

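The grip is held and drawn. The ring is at crop (312,147), still inside the sleeve, and the collar's top edge at row 207 marks the mouth. I servo the rest.

```bash
cat > ring.py <<'E'
from h import *
from bench import imaging,bot
def look(tag,show=False):
    w=imaging.camera_model("wrist"); im=imaging.capture("wrist"); cv2.imwrite(f"raw_{tag}.png",im); f=im.astype(int)
    mk=(f[...,2]>90)&(f[...,2]>2.5*f[...,1])&(f[...,2]>2.5*f[...,0]); ys,xs=np.nonzero(mk); k=(ys<120)&(abs(xs-254)<13)
    rx=lambda uv,z:(onz(w,uv,z)-M)@u
    sub=(ys[k].min()-.5,ys[k].max()+.5); r=[rx((254,q),141.3) for q in sub]
    g=f.sum(2)
    # dark collar columns: last row of the collar's top face (slightly lighter grey) by steepest brightness drop
    col=g[:,222:228].mean(1); print(tag,"col",col[40:85].astype(int).tolist())
    return r,rx,w
E
python3 - <<'E'
from ring import *
r,rx,w=look("w7"); print("ring",r,np.mean(r)); print("mouth top",rx((254,207/3),146),"bottom corner",rx((254,227/3),135),rx((254,227/3),124))
E
```

```text
w7 col [352, 354, 354, 355, 342, 285, 187, 196, 199, 201, 201, 202, 199, 199, 198, 197, 196, 196, 197, 195, 193, 195, 191, 190, 192, 194, 196, 189, 133, 106, 112, 117, 125, 149, 174, 201, 241, 263, 262, 261, 262, 262, 261, 262, 260]
ring [np.float64(-10.606987451116268), np.float64(-5.104801263832164)] -7.855894357474217
mouth top 0.17159510525874277 bottom corner 1.401869038873259 0.2104701924840042
```

```bash
python3 - <<'E'
from ring import *
np.set_printoptions(precision=2,suppress=True)
P=M+35*u; P[2]=116; D=60.2
bot.movel(P+D*u,max_speed=20)
for i in range(3):
    bot.dwell(.4); r,rx,w=look(f"w8{i}"); e=.2-np.mean(r); s=bot.get_state(); print(D,"ring",r,"err",e,s['contact_force'],s['gripper_force'],s['tcp_pos']-P,s['t'])
    if abs(e)<.35: break
    D+=e; bot.movel(P+D*u,max_speed=15)
im=cv2.imread(f"raw_w8{i}.png"); sc=imaging.capture("scene"); cv2.imwrite("raw_sc9.png",sc)
cv2.imwrite("pics/w8.png",np.hstack([cv2.resize(im[30:130,200:310],(390,360),interpolation=cv2.INTER_CUBIC),cv2.resize(sc[130:250,90:220],(390,360),interpolation=cv2.INTER_CUBIC)]))
E
```

```text
w80 col [189, 190, 190, 193, 196, 168, 98, 128, 129, 121, 113, 112, 116, 127, 137, 158, 165, 189, 259, 260, 261, 261, 260, 260, 261, 261, 260, 261, 261, 262, 261, 261, 261, 262, 261, 261, 262, 261, 262, 262, 263, 262, 264, 263, 263]
60.2 ring [np.float64(-2.668926208902062), np.float64(2.83586136653802)] err 0.11653242118202095 [ 4.44 -6.67  0.67] 58.475292921066284 [-11.81  55.98   0.73] 21.1083
```

View pics/w8.png

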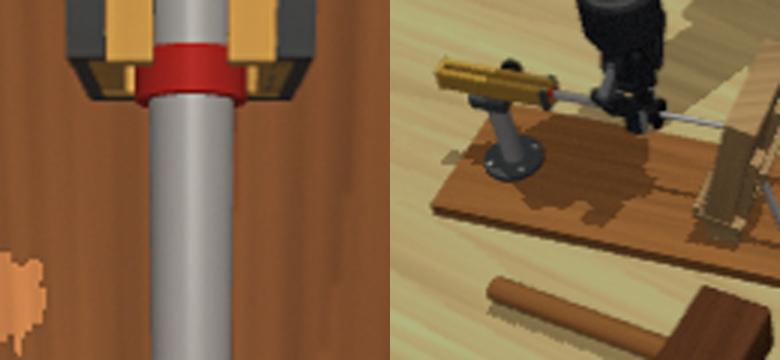

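The ring straddles the collar edge (left half: ring rows 44–105, collar edge about 57), and in the scene the needle enters the seated panel's pocket. I cross-check the ring against the mouth within this one image, then hand in.

```bash
python3 - <<'E'
from ring import *
r,rx,w=look("w90"); f=cv2.imread("raw_w90.png").astype(int); g=f.sum(2)
print("mouth",[(q,rx((254,q),146)) for q in (45.,45.5,46.)],"bottom corner",[rx((254,q),124) for q in (57.,57.5,58)])
print("ring",r); print([f[q,254].tolist() for q in list(range(40,46))+list(range(52,61))])
E
```

```text
w90 col [189, 189, 190, 192, 195, 169, 97, 119, 117, 110, 107, 112, 116, 125, 139, 158, 166, 189, 259, 261, 260, 260, 261, 261, 260, 260, 261, 262, 262, 262, 260, 262, 261, 261, 262, 263, 261, 263, 262, 261, 262, 262, 262, 262, 263]
mouth [(45.0, np.float64(-0.4301156140245565)), (45.5, np.float64(-0.2547325869442782)), (46.0, np.float64(-0.0792419975855189))] bottom corner [np.float64(0.11471287548934034), np.float64(0.3272155699296468), np.float64(0.5398563094544467)]
ring [np.float64(-2.669969215740662), np.float64(2.834819075856161)]
[[175, 181, 184], [162, 168, 183], [29, 35, 177], [35, 43, 176], [37, 44, 176], [37, 44, 175], [38, 44, 176], [37, 44, 176], [37, 44, 180], [12, 17, 106], [171, 177, 178], [175, 181, 185], [173, 178, 183], [171, 178, 183], [171, 177, 182]]
```

```bash
python3 -c "
from bench import bot
print(bot.sign_off())"
```

```text
the job is handed in; nothing more can be done
None
```

I stood the pale panel on the middle of the ledge, resting back on the slats with its pocket facing the pointer, then let go; the pointer is still held with the ring within about 0.3 mm of the mouth and the needle in the pocket, the force matches the spring alone (no sign of touching), and the job is handed in at about 21 s.

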